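# Scan a spice jar, then present its infuser dish to the scanner

## Robot

A 6-joint arm with a two-finger parallel gripper is mounted at the origin on a cart in front of the work surface, level with it; the furniture and walls round the work are solid. World frame = base frame: x ahead of the robot, y to its left, z up, the work surface at z = 0. Lengths are in mm, angles in rad, forces in N, time in s.
With the tool pointing down it reaches from about 400 to 925 mm from the base axis. Payload 12.5 kg.
Tool frame: the origin (TCP) lies at the very end of the fingers, on their centre line; the grasp point (between the pads) lies 19 mm behind it; z points along the fingers, y is the line along which they close (so a half turn about z gives the same grasp; the last joint's range is limited). The gripper opens to 95 mm and grips with 3 to 60 N. Pads are 20 mm wide; open, the fingers measure 119 mm over their backs; the gripper's body (75 mm by 180 mm) begins 59 mm behind the grasp point.
Start: joints at [1.208, 0.491, 1.559, -0, 1.092, -0.106], TCP at [158.725, 604.53, 191.561] pointing down, gripper open.
Joint ranges: [-3.1, 3.1], [-0.84, 2.19], [0.05, 2.79], [-1.13, 4.28], [0.06, 2.93], [-2.69, 2.69]. Speed limits (rad/s): [2.22, 2.22, 2.79, 3.14, 3.14, 3.14].

## Interface

Orientations are given as [roll, pitch, yaw] about the fixed x, y, z axes, in that order (R = Rz(yaw) Ry(pitch) Rx(roll)).
In Python, from cell import env, order, status, read_camera, camera_info gives the robot as it stands (env), with the cameras as plain functions, the job (order) and the readings (status).
- The arm moves only by the tool step_hand, called after "Call:" as name([rows], argument=value, ...), one row to a line, values as JSON. Schema: {"type":"object","properties":{"motion":{"type":"array","items":{"type":"array","items":{"type":"array","items":{"type":"number"},"minItems":5,"maxItems":5},"minItems":1,"maxItems":5},"minItems":1,"maxItems":1},"only":{"type":"string"},"quiet":{"type":"boolean"},"lines":{"type":"string"}},"required":["motion"],"additionalProperties":false}. motion is a list that holds a single list of rows (three levels of brackets), with 1 to 5 rows, each of 5 numbers: dx, dy, dz in mm, then a turn about the tool's z in rad, then the opening from 0.0 (shut) to 1.0 (fully open); each row is the pose to reach, as a shift and turn from the pose commanded when the call began, along the tool's axes at that moment; what a row does not reach only later rows make up. A row lasts 1/12 s, in which the tool goes at most 41.7 mm and 0.125 rad, less where a joint would pass 70% of its speed; a pose out of reach is approached as far as the arm can. The fingers move at their own pace and stop on an object; the grip force is fixed at half the most. Time passes only in rows, so rows that do not move let the fingers close. The tool returns the time, the measured TCP pose, the force, the opening and the grip force at its end. only (a regular expression) keeps the lines of the reply that match it, lines (a string "A,B") keeps lines A to B, and quiet returns only ok. Input that does not fit is refused with a message, and nothing moves.
- status.state(): the state, without advancing time (a new reading comes with each control period).
- read_camera(name): name is "scene" or "top"; returns (picture, depth): 400x640x3 uint8, red, green, blue; 400x640 float32, mm along the optical axis (not along the pixel's ray), 0 where there is no reading.
- camera_info(name): a dict with "vertical_fov" (degrees; the focal length in pixels is half the picture's height over the tangent of half this angle, whatever the lens; pixels are square), "cx", "cy" (the principal point, pixels), "dist_coeffs" ([k1, k2, p1, p2, k3] as OpenCV has them; the pictures are not rectified), "origin" and "attitude" of the camera in the world. Camera axes: x right, y down, z forward; pixel columns grow to the right and rows downward; lengths in mm; the calibration is good to about 2 mm. A picture is of the moment at which its call begins. camera_info takes no time and is no camera call.
- order.job_done(): hands the job in; it is judged then, once.
The state is a dict: "t": time; "joints": joint angles; "qvel": joint speeds; "tau": joint torques, N m; "eef_pos": TCP position; "tcp_rot": TCP orientation; "ft_force": force on the tool from outside, world axes, zero at the start; "moment": the same for the moment, N m; "opening": opening from 0.0 (shut) to 1.0 (fully open); "grip_force": force on a finger pad.
Only numpy, scipy, OpenCV 4.12 (cv2) and the standard library are available. Lean on these libraries where they do the work, as an engineer would, in place of code of your own. Each camera call takes 0.05 s, during which the arm holds its last target. There are 200 camera calls.

## Task

Log the spice at the pantry scanner. First turn the tagged spice jar where it stands, on the worktop, until its tag plate squarely faces the scanner's window, and let go of it. Then lift the dish straight up by its bar, and only once it is in the air turn it, level, about a quarter turn until its tag squarely faces the window with the tag as high as the middle of the window, keeping the loose ball in the middle of the dish throughout; finish still holding the dish there, motionless, and leave everything else undisturbed.

Things in the scene. Friction and masses are not known exactly. Their poses are not given: they have to be found in the camera images.
- scanner: Fixed white counter-top block, 70 deep (x) x 120 wide (y) x 164 mm high, on a 90 x 140 x 8 mm grey foot. Origin at the centre of its underside; its front with the dark window looks along its own -x (roughly toward the robot).
- scanner_window (a point): Centre of the scanner's dark upright window (80 wide x 70 mm high), on the front of the block 39 mm ahead (-x) of the scanner's origin and 90 mm above the worktop; axes as the scanner's. A tag faces the window when the line square out from the middle of the tag, seen from above, passes through this point.
- jar: Loose upright spice jar with a dark lid, a cylinder 41 mm in diameter and 105 mm high, about 0.12 kg; lid from 84 mm up. Origin at the centre of its underside, z up. Its own +x points out of the tag plate.
- jar_tag (a point): Middle of the white tag plate on the jar's side, 25 mm from the jar's axis along the jar's +x, 40 mm above its foot. The plate is 26 wide x 34 mm high (from 23 to 57 mm above the foot), 4 mm thick.
- dish: Loose round white dish, 160 mm in diameter, about 0.3 kg, hollow cone-shaped inside (rim inside 26 mm above the worktop, slope 10 degrees near the middle), on a foot 84 mm across, with an arched handle over it. Origin at the centre of its underside, z up. Its own +x points from the centre out through the tag on the rim; the handle's bar runs along its own y.
- dish_bar (a point): Middle of the wooden bar of the dish's arched handle, straight above the dish's centre, 122 mm above its underside; the bar is 16 wide (dish x) x 16 high x 124 mm long (dish y), top 130 mm above the underside. Pinch it across its width. Free space of 75 mm below it down to the ball; the handle's two steel legs stand at the ends of the bar.
- dish_tag (a point): Middle of the white upright tag plate on the dish's rim, 83 mm from the dish's axis along the dish's +x, 42 mm above the dish's underside; the plate is 40 wide x 34 mm high.
- ball: Loose steel infuser ball, 36 mm in diameter, 0.04 kg, lying in the middle of the dish; origin at its centre (27 mm above the dish's underside). It rolls if the dish is tilted or jerked.
- other_jar: Another spice jar of the same kind, 41 x 105 mm, without a tag plate, near the scanner: leave alone. Origin at the centre of its underside.
- salt: Loose salt shaker, 44 x 44 x 90 mm: leave alone. Origin at the centre of its underside.
- tomato: Loose tomato, 75 x 75 x 79 mm: leave alone. Origin at the centre of its underside.
- spoon: Loose teaspoon lying flat, 130 x 26 x 11 mm: leave alone. Origin at the centre of its underside.

How it is judged:
By the outcome, as a careful person would: the job done as asked, in the order asked, and still so for the second after the job is handed in, while the arm keeps its last pose, push and grip.
It also fails if it takes over 53 s, if anything falls off the work surface, if the arm or the gripper's body presses on something with over 40 N, if the wrist force passes 120 N, or if a joint passes its speed limit or range.

## Working session

There is one attempt and no reset: what is moved stays moved. The work goes in short steps, Python scripts to look and compute and a tool call to move; the robot and the scene stay as the last step left them, time stands still between calls to the robot, and variables do not carry over. Pictures are saved under pics/ and viewed, at most 10 in all, crops included, and the job is handed in when it is done.

```bash
ls; mkdir -p pics; cat > h.py <<'E'
import numpy as np, cv2
from cell import env, order, status, read_camera, camera_info
from scipy.spatial.transform import Rotation as R
def cam(n):
    i=camera_info(n); f=200/np.tan(np.radians(i["vertical_fov"])/2)
    K=np.array([[f,0,i["cx"]],[0,f,i["cy"]],[0,0,1.]])
    return K,np.array(i["dist_coeffs"],float),np.array(i["origin"],float),i["attitude"]
def Rm(a):
    a=np.array(a,float)
    return a if a.shape==(3,3) else R.from_euler('xyz',a).as_matrix()
def rays(n,uv):
    K,d,o,a=cam(n)
    p=cv2.undistortPoints(np.array(uv,float).reshape(-1,1,2),K,d)[:,0]
    return o,np.c_[p,np.ones(len(p))]@Rm(a).T
def onz(n,uv,z):
    o,r=rays(n,uv); return o+r*((z-o[2])/r[:,2])[:,None]
def pts(n,depth,uv):
    o,r=rays(n,uv); uv=np.array(uv,int).reshape(-1,2); return o+r*depth[uv[:,1],uv[:,0]][:,None]
def proj(n,P):
    K,d,o,a=cam(n); M=Rm(a).T
    return cv2.projectPoints(np.array(P,float).reshape(-1,3),cv2.Rodrigues(M)[0],-M@o,K,d)[0][:,0]
E
python3 - <<'E'
from h import *
for n in("scene","top"):
    print(camera_info(n)); p,d=read_camera(n); cv2.imwrite(f"pics/{n}0.png",p[:,:,::-1]); np.savez(f"{n}0.npz",p=p,d=d)
print(status.state())
E
```

```text
cell.py
pics
{'vertical_fov': 54.75519856262459, 'cx': 316.7345121612772, 'cy': 197.7543505652055, 'dist_coeffs': array([0.01039832, 0.        , 0.        , 0.        , 0.        ]), 'origin': array([  32.92010524, -507.41082462,  835.83256943]), 'attitude': array([-2.41581221,  0.01928104, -0.82883294])}
{'vertical_fov': 52.88920826472362, 'cx': 319.31927394717945, 'cy': 197.95491149020506, 'dist_coeffs': array([-0.05089908,  0.        ,  0.        ,  0.        ,  0.        ]), 'origin': array([ 389.99164672,  -42.02165397, 1161.76212358]), 'attitude': array([-3.02250621e+00, -2.81049699e-03, -1.54085041e+00])}
{'t': 0.1, 'joints': array([ 1.20839887e+00,  4.91516501e-01,  1.55936978e+00, -1.97958048e-05,
        1.09165745e+00, -1.05588755e-01]), 'qvel': array([ 1.05558229e-03, -2.08032559e-03, -1.45331779e-03, -6.81026093e-04,
       -4.04383343e-04, -6.06602556e-05]), 'tau': array([ 1.78908023e-03, -6.13622904e+01, -2.58603930e+01,  6.93099434e-02,
        4.70042741e-02, -2.66170463e-05]), 'eef_pos': array([158.64624092, 604.30648353, 191.01593248]), 'tcp_rot': array([-3.14064502e+00, -8.27767033e-05,  2.88479304e+00]), 'ft_force': array([0.24015281, 0.62326739, 0.1616446 ]), 'moment': array([-2.08936885e-02,  2.79032873e-02,  3.88962807e-05]), 'grip_force': 0.0, 'opening': 0.9975898835794577}
```

View pics/scene0.png

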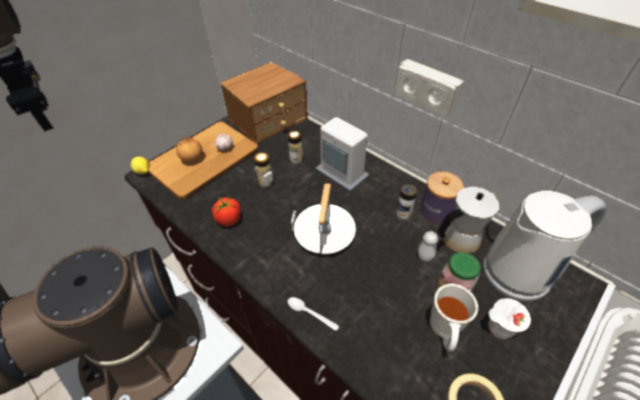

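View pics/top0.png

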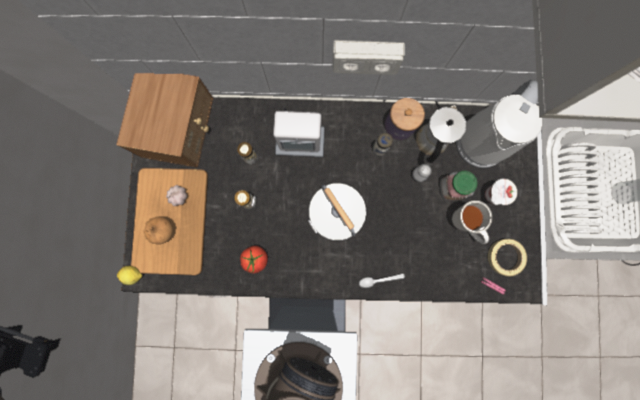

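The scene view shows the tagged jar near (264,170) with its plate at about (268,178), the dish near (325,228), and the scanner near (343,150). In the top view they are at (243,199), (337,211) and (299,133). I'll enlarge the crops next.

```bash
python3 - <<'E'
import numpy as np,cv2
s=np.load("scene0.npz")["p"][:,:,::-1];t=np.load("top0.npz")["p"][:,:,::-1]
def c(i,x,y,w,h): return cv2.resize(i[y:y+h,x:x+w],(400,300),interpolation=cv2.INTER_CUBIC)
a=np.vstack([np.hstack([c(s,240,140,80,60),c(s,280,180,80,60)]),np.hstack([c(t,220,170,60,45),c(t,300,180,80,60)])])
cv2.imwrite("pics/crop0.png",a)
E
```

```text
(no output)
```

View pics/crop0.png

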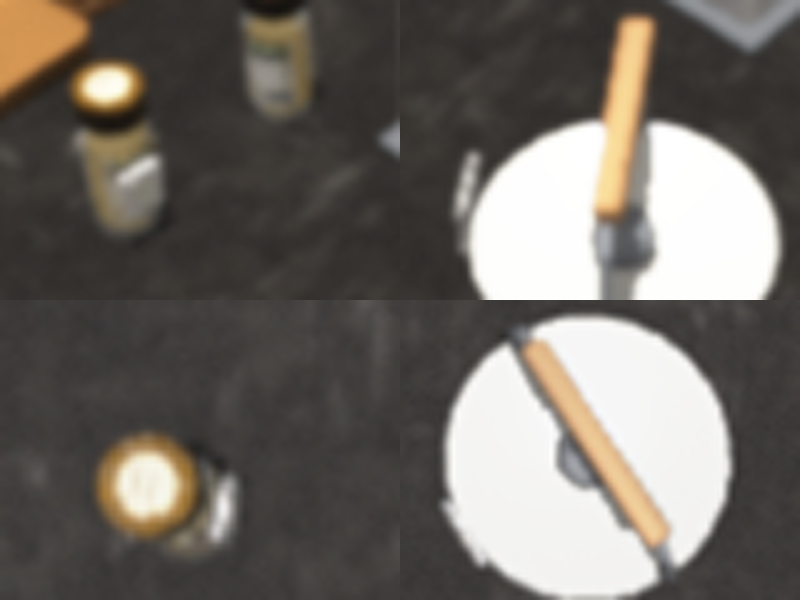

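The jar's plate points right and slightly down in the top view. The dish's tag is the white strip left of the rim in both views, at about (313,226) in top. Next I measure both.

```bash
cat > m.py <<'E'
from h import *
S=np.load("scene0.npz");T=np.load("top0.npz")
def mask(I,box,f):
    x,y,w,h=box; p=cv2.cvtColor(I["p"],cv2.COLOR_RGB2HSV).astype(int)
    m=np.zeros(p.shape[:2],np.uint8); m[y:y+h,x:x+w]=f(p[y:y+h,x:x+w]); 
    n,l,st,c=cv2.connectedComponentsWithStats(m); k=1+np.argmax(st[1:,4]); return (l==k).astype(np.uint8),c[k],st[k]
def tri(u1,u2,a="scene",b="top"):
    o1,r1=rays(a,[u1]);o2,r2=rays(b,[u2]);A=np.c_[r1[0],-r2[0]];s=np.linalg.lstsq(A,o2-o1,rcond=None)[0]
    P,Q=o1+s[0]*r1[0],o2+s[1]*r2[0];return (P+Q)/2,np.linalg.norm(P-Q)
def uvs(m): y,x=np.nonzero(m);return np.c_[x,y]
E
python3 - <<'E'
from m import *
np.set_printoptions(precision=1,suppress=True)
lid=lambda p:((p[...,2]>170)&(p[...,0]<35))
ms,cs,ss=mask(S,(250,148,25,22),lambda p:(p[...,2]>120)); mt,ct,st=mask(T,(232,188,17,20),lambda p:(p[...,2]>110)&(p[...,0]<30))
print("lid",cs,ss,ct,st,tri(cs,ct),onz("top",[ct],105),onz("scene",[cs],105))
# bar
br=lambda p:(p[...,0]<22)&(p[...,1]>80)&(p[...,2]>90)
ms,cs,ss=mask(S,(310,180,30,50),br); mt,ct,st=mask(T,(315,180,50,60),br)
print("bar",cs,ss,ct,st,tri(cs,ct),onz("top",[ct],130),onz("scene",[cs],130))
for n,m in(("top",mt),("scene",ms)):
    W=onz(n,uvs(m),130)[:,:2];w,v=np.linalg.eigh(np.cov(W.T));print(n,"bar dir",np.degrees(np.arctan2(*v[::-1,1])),"len",np.sqrt(12*w))
# dish
wh=lambda p:(p[...,1]<40)&(p[...,2]>190)
m,c,s=mask(T,(300,175,75,70),wh); print("dishmask",c,s)
h=cv2.convexHull(uvs(m).astype(np.int32))[:,0].astype(float); W=onz("top",h,30)[:,:2]
A=np.c_[2*W,np.ones(len(W))];q=np.linalg.lstsq(A,(W**2).sum(1),rcond=None)[0];print("dish circ",q[:2],np.sqrt(q[2]+q[:2]@q[:2]))
# scanner top
m,c,s=mask(T,(265,105,65,60),lambda p:(p[...,1]<40)&(p[...,2]>185));r=cv2.minAreaRect(uvs(m).astype(np.float32));print("scan",c,s,r); W=onz("top",cv2.boxPoints(r),164);print(W, onz("top",[c],164))
m2,c2,s2=mask(S,(310,110,65,80),lambda p:(p[...,1]<40)&(p[...,2]>185));print("scanscene",c2,s2)
# scanner depth cloud top
for n,D in(("top",T),("scene",S)):
    b=(250,95,90,75) if n=="top" else (305,105,80,90)
    yy,xx=np.mgrid[b[1]:b[1]+b[3],b[0]:b[0]+b[2]];uv=np.c_[xx.ravel(),yy.ravel()];P=pts(n,D["d"],uv);P=P[(D["d"][uv[:,1],uv[:,0]]>0)&(abs(P[:,2]-164)<6)]
    r=cv2.minAreaRect(P[:,:2].astype(np.float32));print(n,len(P),r,np.median(P,0))
E
```

```text
lid [260.9 156.9] [255 153  13   9  99] [241.5 197.3] [235 190  14  15 171] (array([512.6, 165.5, 101.5]), np.float64(0.8656139118099648)) [[511.9 165.1 105. ]] [[510.7 162.  105. ]]
bar [324.5 201.1] [319 183  12  41 291] [338.7 208.5] [325 189  28  40 235] (array([489.2, -93.4, 128.6]), np.float64(4.17540244212421)) [[487.5 -91.9 130. ]] [[490.  -95.4 130. ]]
top bar dir -145.06478180810896 len [ 13.1 119.4]
scene bar dir -143.9823427986382 len [ 18.5 128.3]
dishmask [326.1 218.7] [ 310  189   41   51 1131]
dish circ [485.1 -83.3] 73.76107005976074
scan [296.8 124.6] [ 274  112   46   26 1122] ((296.5, 124.5), (25.0, 45.0), 90.0)
[[728.4  81.9 164. ]
 [731.8 -33.8 164. ]
 [665.7 -35.8 164. ]
 [662.3  78.9 164. ]] [[696.5  22.  164. ]]
scanscene [342.9 130.9] [310 117  57  30 743]
top 1185 ((696.6458740234375, 21.728981018066406), (120.00996398925781, 70.26702117919922), 88.5632095336914) [695.5  21.6 164. ]
scene 755 ((747.2328491210938, 18.758228302001953), (118.82750701904297, 173.30496215820312), 89.21917724609375) [695.7  14.9 163.6]
```

```bash
cat > tag.py <<'E'
from m import *
np.set_printoptions(precision=1,suppress=True)
def cloud(n,D,c,r,z0,z1):
    u=proj(n,[[c[0],c[1],(z0+z1)/2]])[0].astype(int);yy,xx=np.mgrid[u[1]-45:u[1]+45,u[0]-45:u[0]+45];uv=np.c_[xx.ravel(),yy.ravel()]
    uv=uv[(uv>=0).all(1)&(uv[:,0]<640)&(uv[:,1]<400)]
    P=pts(n,D["d"],uv);k=(D["d"][uv[:,1],uv[:,0]]>0)&(np.hypot(*(P[:,:2]-c).T)<r)&(P[:,2]>z0)&(P[:,2]<z1);return P[k],uv[k]
def jar(S,T,c):
  for n,D in(("scene",S),("top",T)):
    P,uv=cloud(n,D,c,38,20,62); d=P[:,:2]-c; hsv=cv2.cvtColor(D["p"],cv2.COLOR_RGB2HSV)[uv[:,1],uv[:,0]].astype(int)
    w=(hsv[:,1]<45)&(hsv[:,2]>110)
    if w.sum()>3:
        Q=P[w];cc=d[w].mean(0);e,v=np.linalg.eigh(np.cov(d[w].T));print(n,w.sum(),"centre ang",np.degrees(np.arctan2(cc[1],cc[0])),"r",np.hypot(*cc),"z",Q[:,2].min(),Q[:,2].max(),"normal",np.degrees(np.arctan2(v[1,0],v[0,0])),"sd",np.sqrt(e))
E
python3 - <<'E'
from tag import *
c=np.array([511.5,164.])
for n,D in(("scene",S),("top",T)):
    P,_=cloud(n,D,c,30,101,112);print(n,"lid",len(P),P.mean(0),P.min(0),P.max(0))
jar(S,T,c)
c=np.array([487.,-91.])
for n,D in(("scene",S),("top",T)):
    P,_=cloud(n,D,c,85,124,136);e,v=np.linalg.eigh(np.cov(P[:,:2].T));print(n,"bar",len(P),P.mean(0),(P.min(0)+P.max(0))/2,P[:,2].max(),np.degrees(np.arctan2(*v[::-1,1])))
    P,_=cloud(n,D,c,76,110,136);r=cv2.minAreaRect(P[:,:2].astype(np.float32));print(r)
    m,cc,s=mask(D,(300,175,75,70) if n=="top" else (285,195,75,65),lambda p:(p[...,1]<60)&(p[...,2]>150))
    P,_=cloud(n,D,c,95,22,31);r=np.hypot(*(P[:,:2]-c).T);P=P[r>60];h=cv2.convexHull(P[:,:2].astype(np.float32))[:,0]
    A=np.c_[2*h,np.ones(len(h))];q=np.linalg.lstsq(A,(h**2).sum(1),rcond=None)[0];print("rim",q[:2],np.sqrt(q[2]+q[:2]@q[:2]))
    P,_=cloud(n,D,c,100,34,62);d=P[:,:2]-c;k=(np.hypot(*d.T)>70)&(abs((np.degrees(np.arctan2(d[:,1],d[:,0]))-125+180)%360-180)<30)
    Q=P[k];dd=Q[:,:2].mean(0)-c;print("tag",len(Q),Q.mean(0) if len(Q) else 0,np.degrees(np.arctan2(dd[1],dd[0])))
E
```

```text
scene lid 120 [509.7 161.7 104.8] [491.9 142.5 101.2] [530.1 183.1 108.4]
top lid 179 [512.7 163.8 105.8] [493.7 144.8 101. ] [531.6 183.3 110.7]
scene 87 centre ang -104.70800479213108 r 23.450134540535192 z 23.36293330844933 59.66227185417267 normal -110.81601365048951 sd [3.2 7.8]
top 30 centre ang -102.10307506605285 r 20.878468499414335 z 28.107233893818375 61.612052645780295 normal -110.3069328903603 sd [3.1 8.2]
scene bar 259 [484.6 -97.5 129.5] [488.  -94.1 128.8] 133.1989177228936 -145.49578102431468
((485.4462585449219, -96.57728576660156), (128.4357452392578, 16.2518367767334), 34.34972381591797)
rim [488.4 -92.9] 79.78775135863829
tag 37 [439.8 -29.9  51.2] 127.66088178944872
top bar 294 [489.9 -93.2 129.9] [490.8 -93.8 129.7] 135.14052611875695 -145.32894005248497
((490.3882141113281, -93.21804809570312), (135.9754638671875, 16.232723236083984), 34.69612121582031)
rim [491.  -92.2] 79.15273214621156
tag 19 [444.5 -25.6  57.3] 123.0244110066744
```

Call:
step_hand([
  [[-32,-24,0,0,1],[-64,-48,0,0,1],[-96,-72,0,0,1],[-128,-96,0,0,1],[-160,-120,0,0,1]],
])

```text
t: 0.52
eef_pos: [283.6, 446.2, 191.3]
tcp_rot: [-3.141, -0.0, 2.885]
ft_force: [1.2, 0.4, -0.3]
opening: 1.001
grip_force: 0.0
```

Call:
step_hand([
  [[-32,-24,0,0,1],[-64,-48,0,0,1],[-96,-72,0,0,1],[-128,-96,0,0,1],[-160,-120,0,0,1]],
])

```text
t: 0.93
eef_pos: [408.1, 289.4, 191.5]
tcp_rot: [3.142, -0.0, 2.885]
ft_force: [1.1, 0.8, 0.1]
opening: 0.996
grip_force: 0.0
```

Call:
step_hand([
  [[-32,-24,0,0,1],[-64,-48,0,0,1],[-96,-72,0,0,1],[-133,-97,0,0,1],[-133,-97,0,0,1]],
])

```text
t: 1.35
eef_pos: [514.8, 159.1, 191.2]
tcp_rot: [-3.141, 0.001, 2.881]
ft_force: [-0.8, 0.5, -0.8]
opening: 1.002
grip_force: 0.0
```

Call:
step_hand([
  [[4,3,30,0,1],[4,3,60,0,1],[4,3,90,0,1],[4,3,117,0,1],[4,3,117,0,1]],
])

```text
t: 1.77
eef_pos: [505.7, 167.0, 70.3]
tcp_rot: [-3.138, -0.007, 2.885]
ft_force: [-0.7, -0.3, -0.1]
opening: 0.998
grip_force: 0.0
```

```bash
python3 - <<'E'
from h import *
n="scene";p,d=read_camera(n);u=proj(n,[[511,163,60]])[0].astype(int)
q,_=read_camera("top")
c=lambda i,u:cv2.resize(i[u[1]-30:u[1]+30,u[0]-40:u[0]+40],(400,300),interpolation=3)
cv2.imwrite("pics/g1.png",np.hstack([c(p,u),c(q,proj("top",[[511,163,60]])[0].astype(int))])[:,:,::-1]);print(status.state()["eef_pos"],status.state()["joints"])
E
```

```text
[507.93520608 167.54287593  74.49687511] [ 1.95043351e-01  5.19764390e-01  1.89819514e+00  1.21084330e-04
  7.25335420e-01 -1.11917080e+00]
```

View pics/g1.png

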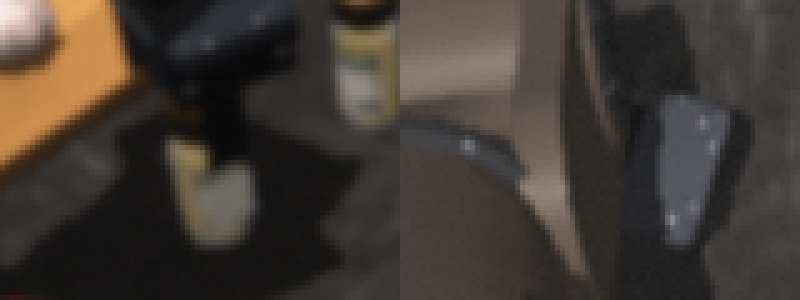

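The scene crop shows the finger straddling the lid, above the tag plate. The arm has settled about 4 mm off, so I correct that first, then close.

Call:
step_hand([
  [[-4,-3.5,0,0,1],[-4,-3.5,0,0,1],[-4,-3.5,0,0,1]],
])

```text
t: 2.12
eef_pos: [512.0, 163.0, 76.0]
tcp_rot: [3.14, 0.002, 2.884]
ft_force: [0.5, 0.4, 0.1]
opening: 1.001
grip_force: 0.0
```

Call:
step_hand([
  [[0,0,0,0,1],[0,0,0,0,0],[0,0,0,0,0],[0,0,0,0,0],[0,0,0,0,0]],
])

```text
t: 2.53
eef_pos: [511.1, 163.1, 74.6]
tcp_rot: [3.141, 0.0, 2.885]
ft_force: [0.3, -0.0, -0.5]
opening: 0.779
grip_force: 0.0
```

Call:
step_hand([
  [[0,0,0,0,0],[0,0,0,0,0],[0,0,0,0,0],[0,0,0,0,0],[0,0,0,0,0]],
])

```text
t: 2.95
eef_pos: [511.1, 163.0, 74.5]
tcp_rot: [3.142, -0.0, 2.885]
ft_force: [0.2, 0.7, -0.3]
opening: 0.423
grip_force: 0.2
```

Call:
step_hand([
  [[0,0,0,0,0],[0,0,0,0,0],[0,0,0,0,0],[0,0,0,-0.05,0],[0,0,0,-0.13,0]],
])

```text
t: 3.37
eef_pos: [511.0, 162.9, 74.5]
tcp_rot: [-3.141, -0.0, 3.017]
ft_force: [-1.0, 0.5, -0.1]
opening: 0.41
grip_force: 30.0
```

Call:
step_hand([
  [[0,0,0,-0.1,0],[0,0,0,-0.2,0],[0,0,0,-0.3,0],[0,0,0,-0.4,0],[0,0,0,-0.5,0]],
])

```text
t: 3.78
eef_pos: [511.1, 163.0, 74.5]
tcp_rot: [-3.142, -0.0, -2.763]
ft_force: [0.6, -0.6, -0.9]
opening: 0.413
grip_force: 30.0
```

Call:
step_hand([
  [[0,0,0,-0.1,0],[0,0,0,-0.2,0],[0,0,0,-0.3,0],[0,0,0,-0.4,0],[0,0,0,-0.47,0]],
])

```text
t: 4.2
eef_pos: [511.2, 163.0, 74.5]
tcp_rot: [-3.142, 0.0, -2.293]
ft_force: [-0.6, -1.3, -0.9]
opening: 0.412
grip_force: 30.0
```

Call:
step_hand([
  [[0,0,0,-0.05,0],[0,0,0,-0.05,0],[0,0,0,-0.05,0],[0,0,0,-0.05,0]],
])

```text
t: 4.53
eef_pos: [511.1, 163.1, 74.5]
tcp_rot: [3.142, 0.0, -2.25]
ft_force: [-0.4, -0.5, -0.7]
opening: 0.415
grip_force: 30.0
```

Call:
step_hand([
  [[0,0,0,0,1],[0,0,0,0,1],[0,0,0,0,1],[0,0,0,0,1],[0,0,0,0,1]],
])

```text
t: 4.95
eef_pos: [511.1, 163.1, 74.5]
tcp_rot: [3.142, 0.0, -2.249]
ft_force: [-1.1, 0.1, 0.0]
opening: 0.703
grip_force: 0.0
```

Call:
step_hand([
  [[0,0,0,0,1],[0,0,0,0,1],[0,0,-15,0,1],[0,0,-40,0,1],[0,0,-75,0,1]],
])

```text
t: 5.37
eef_pos: [510.0, 162.8, 148.6]
tcp_rot: [3.139, -0.003, -2.249]
ft_force: [0.6, 0.3, -0.5]
opening: 0.989
grip_force: 0.0
```

Call:
step_hand([
  [[0,0,-35,0,1],[0,0,-75,0,1],[0,0,-115,0,1],[0,0,-115,0,1]],
])

```text
t: 5.7
eef_pos: [513.4, 163.5, 271.9]
tcp_rot: [-3.134, 0.008, -2.248]
ft_force: [-0.4, 1.0, 0.1]
opening: 0.997
grip_force: 0.0
```

Call:
step_hand([
  [[30,-20,0,0.05,1],[60,-40,0,0.1,1],[90,-61,0,0.15,1],[120,-81,0,0.2,1],[150,-101,0,0.25,1]],
])

```text
t: 6.12
eef_pos: [495.3, -18.6, 264.4]
tcp_rot: [-3.141, 0.0, -2.5]
ft_force: [1.0, 0.3, -0.2]
opening: 1.005
grip_force: 0.0
```

Call:
step_hand([
  [[30,-28,0,0.036,1],[60,-50,0,0.036,1],[60,-50,0,0.036,1],[60,-50,0,0.036,1],[60,-50,0,0.036,1]],
])

```text
t: 6.53
eef_pos: [477.8, -92.9, 264.4]
tcp_rot: [3.141, 0.0, -2.535]
ft_force: [0.1, -0.0, -0.2]
opening: 1.003
grip_force: 0.0
```

```bash
python3 - <<'E'
from h import *
for n in("scene","top"):
    p,d=read_camera(n); np.savez(f"{n}0.npz",p=p,d=d)
s=status.state();print(s["eef_pos"],s["tcp_rot"],s["joints"])
from tag import *
for c in([511.1,163.],[510,162.]):
    c=np.array(c)
    for n,D in(("scene",S),("top",T)):
        P,_=cloud(n,D,c,30,101,112);print(n,"lid",len(P),P.mean(0) if len(P) else 0)
    jar(S,T,c)
cv2.imwrite("pics/a1.png",np.hstack([cv2.resize(S["p"][60:300,150:470],(400,300)),cv2.resize(T["p"][60:300,150:470],(400,300))])[:,:,::-1])
E
```

```text
[478.00615293 -92.09944179 264.43384541] [ 3.14142122e+00  1.90860248e-04 -2.53307917e+00] [-3.26289243e-01  2.17394438e-01  1.78277825e+00  2.80865317e-04
  1.14144454e+00 -2.50571599e+00]
scene lid 114 [509.4 162.6 104.9]
top lid 179 [511.8 165.2 106. ]
scene 24 centre ang -48.021582628747154 r 20.7635949315462 z 30.03223421501275 59.912380686528195 normal 138.47333314641477 sd [2.1 6.4]
top 21 centre ang -36.90051586419496 r 18.180334338023346 z 33.63974766816341 58.77151663247332 normal -99.2958133446531 sd [ 6.1 12. ]
scene lid 114 [509.4 162.6 104.9]
top lid 179 [511.8 165.2 106. ]
scene 24 centre ang -43.92492411664391 r 20.809102069297843 z 30.03223421501275 59.912380686528195 normal 138.47333314641477 sd [2.1 6.4]
top 21 centre ang -32.377840568380115 r 18.517212899128353 z 33.63974766816341 58.77151663247332 normal -99.2958133446531 sd [ 6.1 12. ]
```

View pics/a1.png

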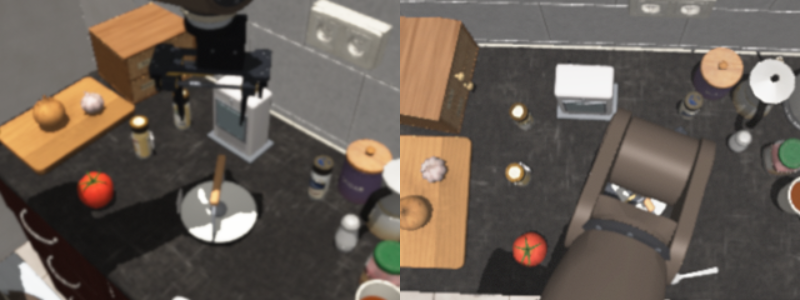

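The scanner, jars and dish all look in place. I zoom in on the turned jar to check its plate.

```bash
python3 - <<'E'
from tag import *
o=[]
for n,D in(("scene",S),("top",T)):
    u=proj(n,[[512,160,50]])[0].astype(int); im=D["p"][u[1]-18:u[1]+18,u[0]-24:u[0]+24,::-1]; im=cv2.resize(im,(384,288),interpolation=cv2.INTER_NEAREST)
    print(n,u-[24,18])
    for a,col in((-44,(0,0,255)),(-30,(0,255,0)),(-58,(255,0,0))):
        c=np.array([509.4,162.6] if n=="scene" else [511.8,164.6]); a=np.radians(a);N=np.array([np.cos(a),np.sin(a)]);Tn=np.array([-N[1],N[0]])
        for z in(57,23):
            q=(proj(n,[[*(c+N*27+Tn*s),z] for s in(-13,13)])-(u-[24,18])+.5)*8
            for e in q: cv2.circle(im,tuple(int(v) for v in e),3,col,-1)
    o.append(im)
cv2.imwrite("pics/z1.png",np.hstack(o))
for n,D in(("scene",S),("top",T)):
    c=np.array([509.4,162.6] if n=="scene" else [511.8,164.6])
    P,uv=cloud(n,D,c,32,26,60);d=P[:,:2]-c;r=np.hypot(*d.T);a=np.degrees(np.arctan2(d[:,1],d[:,0]));k=r>22.3
    print(n,k.sum(),"ang mean",a[k].mean(),"range",np.sort(a[k])[[0,-1]], "body r",np.median(r[~k]))
E
```

```text
scene [240 152]
top [223 181]
scene 17 ang mean -45.78771575927183 range [-62.   -4.4] body r 18.686009878802306
top 16 ang mean -38.80604796520909 range [-59.7  -4.9] body r 19.376798318819283
```

View pics/z1.png

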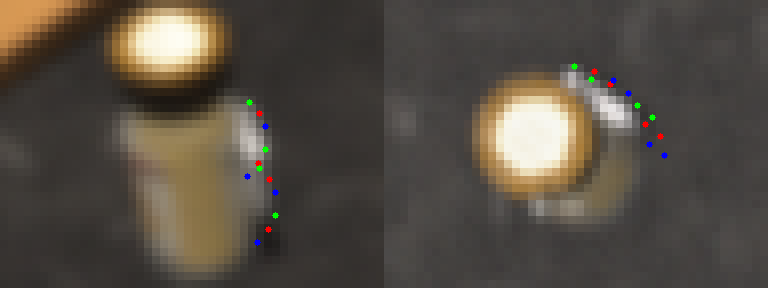

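Both crops show the plate on the side towards the scanner: the bright strip in top runs from about (245.6,190) to (254,196.6). I'll put a number on its direction.

```bash
python3 - <<'E'
from tag import *
g=cv2.cvtColor(T["p"],cv2.COLOR_RGB2HSV).astype(float); x0,y0=244,188
V=g[y0:y0+11,x0:x0+14,2];Sa=g[y0:y0+11,x0:x0+14,1]
print(V.astype(int));
yy,xx=np.mgrid[y0:y0+11,x0:x0+14]
for th in(110,125,140):
    w=np.where((V>th)&(Sa<50),V-70,0).ravel(); uv=np.c_[xx.ravel(),yy.ravel()].astype(float); k=w>0
    W=onz("top",uv[k],57)[:,:2];ww=w[k];m=np.average(W,axis=0,weights=ww);C=np.cov(W.T,aweights=ww);e,v=np.linalg.eigh(C)
    d=m-[511.8,164.6];print(th,k.sum(),"mid",m,"normal",np.degrees(np.arctan2(v[1,0],v[0,0])),"centre ang",np.degrees(np.arctan2(d[1],d[0])),np.hypot(*d),np.sqrt(12*e))
E
```

```text
[[ 66  65  65  62  63  64  64  67  70  74  75  74  70  69]
 [ 68  84 106  80  62  62  63  67  67  69  69  71  70  70]
 [ 96 128 175 124  83  68  57  60  66  67  70  70  69  66]
 [143 150 182 142 129 112  75  56  62  67  69  70  68  65]
 [174 159 153 130 147 165 141  92  68  66  70  71  69  66]
 [204 177 157 126 130 183 211 172 127  83  66  67  68  70]
 [235 211 180 150 119 162 225 231 205 130  69  59  66  68]
 [246 235 202 169 130 120 181 224 225 168  93  54  62  68]
 [247 246 217 174 136  95 121 160 178 151 102  61  60  68]
 [247 247 220 174 140  87  89 115 114 105  88  65  60  65]
 [247 244 210 171 145  87  79 101  94  86  75  63  64  70]]
110 39 mid [525.9 156.1] normal -162.84506480513392 centre ang -31.209847538832296 16.489463322174384 [20.8 30.6]
125 33 mid [525.8 156.3] normal -161.13709175193074 centre ang -30.500151313741775 16.302602361735687 [19.8 31.4]
140 27 mid [525.2 156.5] normal -159.89722864920074 centre ang -31.268107289430937 15.64531173883664 [18.7 32. ]
```

```bash
python3 - <<'E'
from tag import *
c=np.array([511.8,164.6])
yy,xx=np.mgrid[186:200,243:260];uv=np.c_[xx.ravel(),yy.ravel()];P=pts("top",T["d"],uv)
print(np.where(P[:,2]<99,P[:,2],0).reshape(xx.shape).astype(int))
V=T["p"].max(2)[uv[:,1],uv[:,0]].astype(float)
r=np.hypot(*(P[:,:2]-c).T)
# ridge per column of bright strip, subpixel
R_=[]
for x in range(246,254):
    rows=np.arange(189,198);col=T["p"].max(2)[rows,x].astype(float); lo=190+ (x-246)*.7
    k=(abs(rows-lo)<2.6); w=np.clip(col[k]-95,0,None); R_.append((x,(rows[k]*w).sum()/w.sum()))
R_=np.array(R_);print(R_.T)
W=onz("top",R_,57)[:,:2]
for a,b in((0,8),(1,7),(2,8),(0,6)):
    f=np.polyfit(W[a:b,1],W[a:b,0],1);print(a,b,"normal",np.degrees(np.arctan2(-f[0],1)), W[a:b].mean(0))
E
```

```text
[[ 0  0 -3  3  2  0  2  2 -4  1  1  0  1  2  1  2  1]
 [-2  0  1  0  0  0 -1  0  0 -3  0 -4  1  3 -2  0  6]
 [ 1  1  0  0  0  1  1  0  0 -1  1  3  2  0  0  0 -1]
 [ 1  1  0  2 -1  0  1 -4  1  2  0 -1  2  0  0  1  1]
 [ 0 -1  2 62  3  0  0  2  0  1 -1  3  0  1 -1  0 -2]
 [ 0  0  0 58 55 54  0  0 -4  1  0  2  5 -1  0  5  0]
 [ 0  0  0  0 96 56 57 55 -1 -2  0  0  2  1  0 -3  4]
 [ 0  0  0  0  0 97 53 58 57 -2  1 -2  0  0  1 -2  3]
 [ 0  0  0  0  0  0 86 44 57 58 50  0  0  0  0 -3  0]
 [ 0  0  0  0  0  0 97 76 44 57 58 43  2 -1 -1  0  0]
 [ 0  0  0  0  0  0  0 73 64 33 42 37 24  0  2  2  3]
 [ 0  0  0  0  0  0  0 85 68 48 27 -1 -1  0  3  1 -1]
 [ 0  0  0  0  0  0  0 87 73 57 33  1  2  0  2  0  2]
 [ 0  0  0  0  0  0  0 83 72 55 40 19  2  2  3 -1  2]]
[[246.  247.  248.  249.  250.  251.  252.  253. ]
 [190.8 191.5 192.3 192.8 193.7 194.4 194.7 195.2]]
0 8 normal -31.03640345103076 [529.6 152.8]
1 7 normal -31.934650712434767 [529.5 152.8]
2 8 normal -29.030127401329953 [527.8 149.9]
0 6 normal -33.862573416203354 [531.2 155.7]
```

```bash
python3 - <<'E'
from tag import *
for n,D,c in(("scene",S,[509.4,162.6]),("top",T,[511.8,164.6])):
    P,uv=cloud(n,D,np.array(c),34,16,63);d=P[:,:2]-c;k=np.hypot(*d.T)>21.5
    hsv=cv2.cvtColor(D["p"],cv2.COLOR_RGB2HSV)
    print(n,c)
    for a in(-44,-33):
        a=np.radians(a);N=np.array([np.cos(a),np.sin(a)]);Tn=np.array([-N[1],N[0]]);print(" ang",np.degrees(a))
        print(np.c_[uv[k],P[k,2],d[k]@N,d[k]@Tn,hsv[uv[k][:,1],uv[k][:,0]][:,1:]].round(0).astype(int).tolist())
# silhouettes of plate at several angles, as seen by scene at z=40, vs body: extreme pixel u
for a in(-30,-37,-44,-51):
    q=np.radians(a);N=np.array([np.cos(q),np.sin(q)]);Tn=np.array([-N[1],N[0]])
    for n,c in(("scene",[509.4,162.6]),("top",[511.8,164.6])):
        print(a,n,proj(n,[[*(np.array(c)+N*r+Tn*s),z] for r,s,z in((27,-13,57),(27,13,57),(23,-13,57),(23,13,57),(27,-13,23),(27,13,23))]).round(1).tolist())
E
```

```text
scene [509.4, 162.6]
 ang -44.0
[[270, 165, 56, 21, 17, 26, 119], [270, 166, 58, 21, 11, 22, 148], [270, 167, 57, 21, 8, 22, 161], [270, 168, 56, 21, 4, 19, 177], [271, 168, 51, 24, 10, 15, 169], [270, 169, 58, 22, -2, 18, 184], [271, 169, 57, 24, -1, 14, 195], [271, 170, 57, 25, -5, 14, 199], [271, 171, 54, 24, -6, 16, 171], [271, 172, 48, 24, -4, 18, 131], [272, 172, 46, 26, -2, 18, 114], [271, 173, 46, 23, -6, 22, 118], [272, 173, 42, 26, -2, 20, 102], [271, 174, 44, 23, -8, 24, 118], [272, 174, 41, 26, -6, 17, 103], [271, 175, 35, 22, -3, 28, 117], [272, 175, 39, 26, -7, 22, 106], [271, 176, 30, 22, -2, 32, 112], [272, 176, 32, 25, -4, 24, 106], [272, 177, 31, 25, -7, 23, 100], [272, 178, 22, 24, -3, 27, 85]]
 ang -33.0
[[270, 165, 56, 24, 13, 26, 119], [270, 166, 58, 23, 7, 22, 148], [270, 167, 57, 23, 4, 22, 161], [270, 168, 56, 22, 0, 19, 177], [271, 168, 51, 25, 5, 15, 169], [270, 169, 58, 21, -6, 18, 184], [271, 169, 57, 24, -5, 14, 195], [271, 170, 57, 23, -9, 14, 199], [271, 171, 54, 23, -11, 16, 171], [271, 172, 48, 22, -9, 18, 131], [272, 172, 46, 25, -7, 18, 114], [271,
[... 1665 characters left out ...]
 [253.4, 194.9], [245.5, 190.0], [256.0, 195.2], [248.4, 190.5]]
-37 scene [[272.3, 171.1], [271.4, 165.0], [270.9, 171.3], [270.0, 165.2], [273.5, 179.3], [272.6, 173.2]]
-37 top [[254.8, 194.8], [247.6, 189.0], [253.8, 195.9], [246.7, 190.1], [256.6, 196.3], [249.7, 190.7]]
-44 scene [[271.8, 171.9], [272.0, 165.7], [270.4, 172.0], [270.6, 165.8], [273.0, 180.2], [273.2, 174.0]]
-44 top [[255.2, 196.0], [248.8, 189.4], [254.2, 197.0], [247.8, 190.4], [257.1, 197.5], [250.9, 191.0]]
-51 scene [[271.2, 172.8], [272.4, 166.5], [269.8, 172.7], [271.1, 166.4], [272.4, 181.0], [273.6, 174.7]]
-51 top [[255.6, 197.3], [250.0, 189.9], [254.4, 198.2], [248.9, 190.8], [257.4, 198.7], [252.0, 191.6]]
```

Both views agree that the tag actually points at about −33°, because its edges are symmetric about that line, while the target is −44°. I'll regrasp the jar and turn it a further −0.19 rad (world).

Call:
step_hand([
  [[-25,27,0,0,1],[-50,55,0,0,1],[-75,82,0,0,1],[-100,110,0,0,1],[-125,137,0,0,1]],
])

```text
t: 7.05
eef_pos: [501.9, 93.9, 264.6]
tcp_rot: [-3.142, 0.0, -2.532]
ft_force: [-0.8, 0.0, -0.2]
opening: 1.0
grip_force: 0.0
```

Call:
step_hand([
  [[-25,27,0,0,1],[-48,53,0,0,1],[-48,53,0,0,1],[-48,53,0,0,1],[-48,53,0,0,1]],
])

```text
t: 7.47
eef_pos: [511.0, 162.3, 264.3]
tcp_rot: [3.142, -0.0, -2.532]
ft_force: [0.2, -0.6, 0.8]
opening: 0.999
grip_force: 0.0
```

Call:
step_hand([
  [[0,0,38,0,1],[0,0,76,0,1],[0,0,90,0,1],[0,0,90,0,1],[0,0,90,0,1]],
])

```text
t: 7.88
eef_pos: [511.6, 160.8, 174.7]
tcp_rot: [3.141, -0.001, -2.535]
ft_force: [-0.7, 0.2, 1.7]
opening: 1.001
grip_force: 0.0
```

Call:
step_hand([
  [[0,0.5,35,0,1],[0,0.5,70,0,1],[0,0.5,100,0,1],[0,0.5,100,0,1],[0,0.5,100,0,1]],
])

```text
t: 8.3
eef_pos: [511.7, 161.8, 75.5]
tcp_rot: [3.142, -0.0, -2.535]
ft_force: [0.0, 0.4, 1.1]
opening: 0.999
grip_force: 0.0
```

Call:
step_hand([
  [[0,0,0,0,1],[0,0,0,0,1],[0,0,0,0,0],[0,0,0,0,0],[0,0,0,0,0]],
])

```text
t: 8.72
eef_pos: [511.5, 162.1, 75.4]
tcp_rot: [-3.141, 0.001, -2.534]
ft_force: [-0.4, 0.8, 0.0]
opening: 0.846
grip_force: 0.0
```

Call:
step_hand([
  [[0,0,0,0,0],[0,0,0,0,0],[0,0,0,0,0],[0,0,0,0,0],[0,0,0,0,0]],
])

```text
t: 9.13
eef_pos: [511.1, 162.0, 74.4]
tcp_rot: [3.141, -0.0, -2.534]
ft_force: [0.7, 0.6, 0.3]
opening: 0.497
grip_force: 0.0
```

Call:
step_hand([
  [[0,0,0,0,0],[0,0,0,0,0],[0,0,0,0,0],[0,0,0,0,0],[0,0,0,0,0]],
])

```text
t: 9.55
eef_pos: [511.1, 162.1, 74.5]
tcp_rot: [3.141, -0.0, -2.534]
ft_force: [0.3, 0.5, -1.0]
opening: 0.411
grip_force: 30.0
```

Call:
step_hand([
  [[0,0,0,0.03,0],[0,0,0,0.08,0],[0,0,0,0.13,0],[0,0,0,0.17,0],[0,0,0,0.19,0]],
])

```text
t: 9.97
eef_pos: [511.3, 162.0, 74.6]
tcp_rot: [-3.142, 0.0, -2.726]
ft_force: [0.8, -0.3, -0.3]
opening: 0.414
grip_force: 30.0
```

Call:
step_hand([
  [[0,0,0,0,0],[0,0,0,0,0],[0,0,0,0,0],[0,0,0,0,1],[0,0,0,0,1]],
])

```text
t: 10.38
eef_pos: [511.1, 162.0, 74.5]
tcp_rot: [3.141, -0.0, -2.724]
ft_force: [1.5, -0.3, -0.2]
opening: 0.5
grip_force: 0.0
```

Call:
step_hand([
  [[0,0,0,0,1],[0,0,0,0,1],[0,0,0,0,1],[0,0,0,0,1],[0,0,0,0,1]],
])

```text
t: 10.8
eef_pos: [511.2, 162.0, 74.5]
tcp_rot: [3.141, 0.0, -2.724]
ft_force: [-0.0, 0.5, -0.2]
opening: 0.846
grip_force: 0.0
```

Call:
step_hand([
  [[0,0,-10,0,1],[0,0,-35,0,1],[0,0,-70,0,1],[0,0,-110,0,1],[0,0,-150,0,1]],
])

```text
t: 11.22
eef_pos: [510.6, 161.9, 226.9]
tcp_rot: [3.141, -0.0, -2.724]
ft_force: [0.7, -0.5, -0.7]
opening: 0.999
grip_force: 0.0
```

Call:
step_hand([
  [[18,-32,-10,-0.03,1],[36,-64,-20,-0.06,1],[54,-96,-30,-0.1,1],[72,-128,-30,-0.14,1],[90,-160,-30,-0.19,1]],
])

```text
t: 11.63
eef_pos: [493.3, -22.2, 256.1]
tcp_rot: [-3.14, 0.002, -2.532]
ft_force: [0.2, -0.5, -0.2]
opening: 0.998
grip_force: 0.0
```

Call:
step_hand([
  [[24,-39,0,0,1],[41,-56,0,0,1],[41,-56,0,0,1],[41,-56,0,0,1],[41,-56,0,0,1]],
])

```text
t: 12.05
eef_pos: [491.9, -89.7, 255.0]
tcp_rot: [-3.142, 0.0, -2.535]
ft_force: [0.8, 1.1, -0.6]
opening: 1.001
grip_force: 0.0
```

```bash
cat > look.py <<'E'
from h import *
for n in("scene","top"):
    p,d=read_camera(n); np.savez(f"{n}0.npz",p=p,d=d)
s=status.state();print(s["t"],s["eef_pos"],s["tcp_rot"],s["joints"],s["ft_force"],s["moment"])
E
python3 look.py; cat > jc.py <<'E'
from tag import *
for n,D,c0 in(("scene",S,[510,162.]),("top",T,[512,164.])):
    P,_=cloud(n,D,np.array(c0),30,101,112);c=P[:,:2].mean(0);print(n,"lid",c)
    P,uv=cloud(n,D,c,34,16,63);d=P[:,:2]-c;k=np.hypot(*d.T)>21.5
    for a in(-33,-38,-44,-50):
        a=np.radians(a);N=np.array([np.cos(a),np.sin(a)]);t=d[k]@[-N[1],N[0]];z=abs(P[k,2]-57)<5;print(np.degrees(a),t.min(),t.max(),"fit slope deg",np.degrees(np.arctan(np.polyfit(t[z],(d[k]@N)[z],1)[0])),z.sum())
E
python3 jc.py
```

```text
12.15 [491.99543757 -89.02623171 254.82458797] [ 3.14157911e+00  3.10159973e-04 -2.53312390e+00] [-3.11352566e-01  2.46572333e-01  1.76962357e+00  2.82522835e-04
  1.12521959e+00 -2.49073939e+00] [ 0.24736299 -0.33544369  1.16888181] [ 0.00142392  0.01543161 -0.01822469]
scene lid [511.2 162.7]
-33.0 -21.572245510163068 8.487199237535844 fit slope deg 24.246994634682764 9
-38.0 -21.373149365907295 10.365201133263787 fit slope deg 19.91829361353602 9
-44.0 -20.919740095734703 12.513457943047237 fit slope deg 14.663820312652254 9
-50.0 -20.23712977533619 14.524614688997241 fit slope deg 9.364795448259295 9
top lid [513.6 165.3]
-33.0 -15.501793304271137 10.046593497665903 fit slope deg 9.289937469337282 13
-38.0 -13.801495568626695 12.059855091738855 fit slope deg 4.3728356232354075 13
-44.0 -11.623684684649815 14.353315290737923 fit slope deg -1.5290536645707409 13
-50.0 -9.318522278855507 16.489517563787345 fit slope deg -7.4303818430641915 13
```

```bash
python3 - <<'E'
from tag import *
# strip centreline, top view: brightness-weighted per column near z~57 pixels, plus per-class corners
for n,D,c in(("scene",S,[509.6,162]),("top",T,[511.8,163.8])):
    P,uv=cloud(n,D,np.array(c),32,20,62);d=P[:,:2]-c;hsv=cv2.cvtColor(D["p"],cv2.COLOR_RGB2HSV)[uv[:,1],uv[:,0]].astype(int)
    k=(np.hypot(*d.T)>21.5)&(hsv[:,1]<35)
    a=np.radians(-44);N=np.array([np.cos(a),np.sin(a)]);Tn=np.array([-N[1],N[0]])
    print(n,np.c_[uv[k],P[k,2],d[k]@N,d[k]@Tn,hsv[k][:,2]].round(0).astype(int).tolist())
    z=k&(P[:,2]>52);m=d[z].mean(0);print("mean top-edge ang",np.degrees(np.arctan2(m[1],m[0])),m, "orth",np.degrees(np.arctan2(*np.linalg.eigh(np.cov(d[z].T))[1][::-1,0])))
o=[]
for n,D in(("scene",S),("top",T)):
    u=proj(n,[[512,160,50]])[0].astype(int); o.append(cv2.resize(D["p"][u[1]-18:u[1]+18,u[0]-24:u[0]+24,::-1],(384,288),interpolation=2));print(u-[24,18])
cv2.imwrite("pics/z2.png",np.hstack(o))
E
```

```text
scene [[270, 166, 55, 21, 14, 125], [271, 166, 59, 24, 10, 142], [270, 167, 58, 21, 7, 142], [271, 167, 56, 24, 9, 168], [271, 168, 58, 24, 3, 181], [271, 169, 57, 24, 0, 191], [271, 170, 56, 24, -3, 192], [272, 170, 45, 25, 7, 168], [270, 171, 55, 21, -6, 156], [271, 171, 57, 24, -8, 179], [272, 171, 43, 25, 5, 157], [271, 172, 51, 23, -7, 150], [272, 172, 41, 25, 3, 133], [271, 173, 48, 23, -7, 127], [272, 173, 44, 25, -4, 112], [271, 174, 45, 23, -8, 121], [272, 174, 40, 25, -4, 106], [271, 175, 40, 22, -7, 122], [272, 175, 34, 24, -2, 106], [271, 176, 39, 22, -11, 120], [272, 176, 33, 24, -5, 105], [271, 177, 32, 21, -8, 115], [272, 177, 33, 24, -9, 102], [272, 178, 29, 24, -9, 95], [272, 179, 22, 23, -6, 80]]
mean top-edge ang -37.21656006757404 [ 18.3 -13.9] orth 139.1961751294219
top [[247, 190, 54, 21, 17, 123], [248, 190, 57, 24, 14, 164], [248, 191, 56, 22, 12, 216], [249, 191, 55, 24, 10, 196], [250, 191, 38, 25, 12, 131], [249, 192, 56, 22, 8, 221], [250, 192, 59, 24, 5, 194], [251, 192, 37, 25, 8, 131], [250, 193, 57, 22, 4, 228], [251, 193, 60, 24, 1, 200], [252, 193, 41, 25, 3, 131], [251, 194, 59, 22, 0, 231], [252, 194, 61, 24, -3, 202], [253, 194, 43, 26, -1, 133], [252, 195, 57, 22, -4, 233], [253, 195, 57, 24, -6, 198], [254, 195, 39, 26, -4, 111], [253, 196, 59, 22, -8, 228], [254, 196, 50, 24, -9, 147], [254, 197, 44, 22, -9, 137], [255, 197, 30, 23, -9, 85]]
mean top-edge ang -34.39274434812471 [ 19. -13.] orth 137.55443830519314
[240 152]
[223 181]
```

View pics/z2.png

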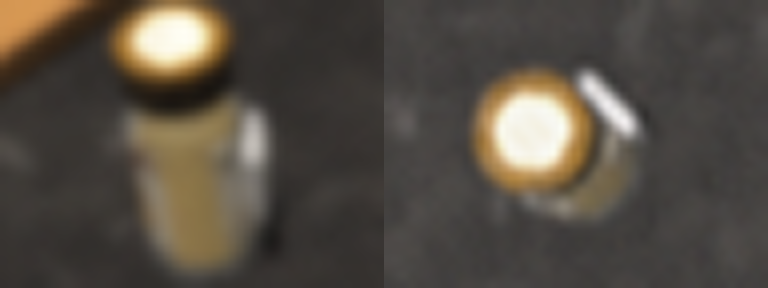

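The new top crop shows the plate strip running from (247.5,190) to (253.7,196.2), so its normal is about −43° against the −44° wanted. The jar is done, so I descend on the dish's bar.

Call:
step_hand([
  [[4.3,-1.9,30,0,1],[4.3,-1.9,65,0,1],[4.3,-1.9,90,0,1],[4.3,-1.9,90,0,1],[4.3,-1.9,90,0,1]],
])

```text
t: 12.57
eef_pos: [489.5, -93.2, 164.5]
tcp_rot: [3.14, -0.001, -2.533]
ft_force: [0.6, -0.1, -0.3]
opening: 1.001
grip_force: 0.0
```

Call:
step_hand([
  [[0,0,0,0,1],[0,0,0,0,1],[0,0,20,0,1],[0,0,40,0,1],[0,0,62,0,1]],
])

```text
t: 12.98
eef_pos: [490.7, -94.3, 103.8]
tcp_rot: [-3.138, 0.003, -2.534]
ft_force: [1.1, 0.6, 0.1]
opening: 1.001
grip_force: 0.0
```

Call:
step_hand([
  [[0,0,0,0,1],[0,0,0,0,1],[0,0,0,0,1],[0,0,0,0,1]],
])

```text
t: 13.32
eef_pos: [490.4, -94.3, 104.1]
tcp_rot: [-3.14, 0.002, -2.534]
ft_force: [-0.0, -0.4, 0.5]
opening: 1.001
grip_force: 0.0
```

```bash
python3 look.py; python3 - <<'E'
from tag import *
o=[]
for n,D in(("scene",S),("top",T)):
    u=proj(n,[[489.5,-93,110]])[0].astype(int); o.append(cv2.resize(D["p"][u[1]-36:u[1]+36,u[0]-48:u[0]+48,::-1],(400,300),interpolation=2))
cv2.imwrite("pics/d1.png",np.hstack(o))
E
```

```text
13.4167 [490.10654221 -94.26629757 103.70636259] [-3.13998725e+00  1.29649575e-03 -2.53430405e+00] [-3.22492137e-01  4.33036076e-01  1.96081834e+00  1.16557968e-04
  7.45676211e-01 -2.50066157e+00] [ 0.7500613  -0.15892184  0.03638132] [0.00598426 0.06480433 0.04310076]
```

View pics/d1.png

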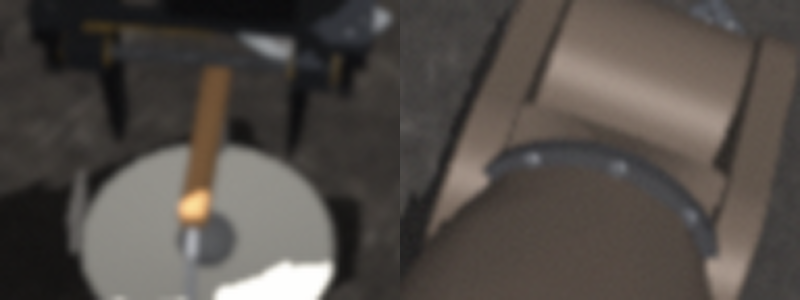

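The scene crop shows the two fingers at (115,130) and (298,150), straddling the bar at about (205,140) centrally. I'll close gently.

Call:
step_hand([
  [[0,0,0,0,0.8],[0,0,0,0,0.6],[0,0,0,0,0.45],[0,0,0,0,0.35],[0,0,0,0,0.27]],
])

```text
t: 13.83
eef_pos: [489.6, -94.1, 102.6]
tcp_rot: [3.142, 0.0, -2.534]
ft_force: [0.1, 0.2, 1.1]
opening: 0.703
grip_force: 0.0
```

Call:
step_hand([
  [[0,0,0,0,0.25],[0,0,0,0,0.24],[0,0,0,0,0.23],[0,0,0,0,0.22],[0,0,0,0,0.21]],
])

```text
t: 14.25
eef_pos: [489.5, -94.1, 102.5]
tcp_rot: [3.141, 0.0, -2.534]
ft_force: [0.1, -0.0, -0.5]
opening: 0.357
grip_force: 0.0
```

Call:
step_hand([
  [[0,0,0,0,0.2],[0,0,0,0,0.19],[0,0,0,0,0.18],[0,0,0,0,0.17],[0,0,0,0,0.16]],
])

```text
t: 14.67
eef_pos: [489.8, -94.3, 102.6]
tcp_rot: [-3.141, 0.0, -2.534]
ft_force: [0.9, -0.4, 0.4]
opening: 0.166
grip_force: 12.6
```

Call:
step_hand([
  [[0,0,0,0,0.14],[0,0,0,0,0.1],[0,0,0,0,0.05],[0,0,0,0,0],[0,0,0,0,0]],
])

```text
t: 15.08
eef_pos: [489.7, -94.2, 102.6]
tcp_rot: [-3.141, 0.0, -2.534]
ft_force: [0.0, -1.5, 1.5]
opening: 0.164
grip_force: 30.0
```

Call:
step_hand([
  [[0,0,0,0,0],[0,0,0,0,0],[0,0,0,0,0],[0,0,0,0,0],[0,0,0,0,0]],
])

```text
t: 15.5
eef_pos: [489.7, -94.2, 102.6]
tcp_rot: [-3.141, 0.0, -2.534]
ft_force: [0.8, -1.6, 2.5]
opening: 0.165
grip_force: 30.0
```

Call:
step_hand([
  [[0,0,-1,0,0],[0,0,-3,0,0],[0,0,-6,0,0],[0,0,-9,0,0],[0,0,-12,0,0]],
])

```text
t: 15.92
eef_pos: [489.4, -94.0, 114.7]
tcp_rot: [3.141, -0.0, -2.534]
ft_force: [0.3, 0.2, -2.9]
opening: 0.161
grip_force: 30.0
```

Call:
step_hand([
  [[0,0,-4,0,0],[0,0,-8,0,0],[0,0,-12,0,0],[0,0,-16,0,0],[0,0,-20,0,0]],
])

```text
t: 16.33
eef_pos: [489.6, -94.1, 135.0]
tcp_rot: [-3.142, 0.0, -2.534]
ft_force: [0.8, -0.3, -4.7]
opening: 0.164
grip_force: 30.0
```

Call:
step_hand([
  [[0,0,-4,0,0],[0,0,-8,0,0],[0,0,-11,0,0],[0,0,-14,0,0],[0,0,-16,0,0]],
])

```text
t: 16.75
eef_pos: [489.6, -94.1, 150.9]
tcp_rot: [-3.141, 0.0, -2.534]
ft_force: [0.2, -0.6, -3.6]
opening: 0.161
grip_force: 30.0
```

Call:
step_hand([
  [[0,0,0,0,0],[0,0,0,0,0],[0,0,0,0,0],[0,0,0,0,0],[0,0,0,0,0]],
])

```text
t: 17.17
eef_pos: [489.5, -94.1, 150.3]
tcp_rot: [3.141, -0.0, -2.534]
ft_force: [0.4, -0.0, -3.8]
opening: 0.162
grip_force: 30.0
```

```bash
python3 look.py; python3 - <<'E'
from tag import *
u=proj("scene",[[489.5,-93,110]])[0].astype(int);cv2.imwrite("pics/d2.png",cv2.resize(S["p"][u[1]-45:u[1]+45,u[0]-60:u[0]+60,::-1],(480,360),interpolation=2))
E
```

```text
17.2667 [489.53248998 -94.1101705  150.41501152] [ 3.14140136e+00 -1.93030143e-05 -2.53439778e+00] [-3.22572503e-01  3.64904450e-01  1.91199906e+00  1.29996103e-04
  8.64854008e-01 -2.50064804e+00] [ 0.30108216 -1.00074597 -3.83761063] [0.04582982 0.00718007 0.01815113]
```

View pics/d2.png

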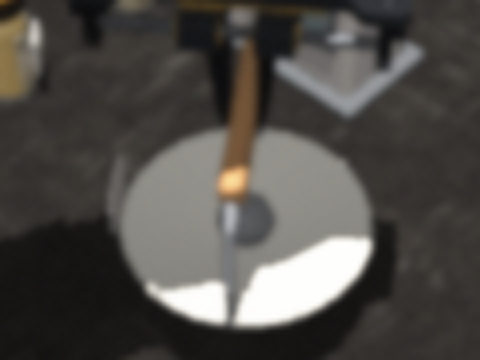

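The dish is airborne and level, with the ball central. I turn it smoothly by +1.576 rad about tool z.

Call:
step_hand([
  [[0,0,0,0.01,0],[0,0,0,0.04,0],[0,0,0,0.09,0],[0,0,0,0.15,0],[0,0,0,0.22,0]],
])

```text
t: 17.68
eef_pos: [489.5, -94.1, 150.5]
tcp_rot: [3.142, 0.0, -2.758]
ft_force: [0.4, -1.0, -3.7]
opening: 0.162
grip_force: 30.0
```

Call:
step_hand([
  [[0,0,0,0.07,0],[0,0,0,0.14,0],[0,0,0,0.21,0],[0,0,0,0.28,0],[0,0,0,0.35,0]],
])

```text
t: 18.1
eef_pos: [489.5, -94.1, 150.5]
tcp_rot: [3.141, -0.0, -3.108]
ft_force: [0.1, 0.6, -3.8]
opening: 0.162
grip_force: 30.0
```

Call:
step_hand([
  [[0,0,0,0.07,0],[0,0,0,0.14,0],[0,0,0,0.21,0],[0,0,0,0.28,0],[0,0,0,0.35,0]],
])

```text
t: 18.52
eef_pos: [489.5, -94.1, 150.5]
tcp_rot: [3.142, 0.0, 2.825]
ft_force: [-0.8, 0.0, -3.2]
opening: 0.165
grip_force: 30.0
```

Call:
step_hand([
  [[0,0,0,0.07,0],[0,0,0,0.14,0],[0,0,0,0.21,0],[0,0,0,0.28,0],[0,0,0,0.35,0]],
])

```text
t: 18.93
eef_pos: [489.5, -94.1, 150.5]
tcp_rot: [3.142, -0.0, 2.475]
ft_force: [0.3, 0.1, -4.4]
opening: 0.163
grip_force: 30.0
```

Call:
step_hand([
  [[0,0,0,0.07,0],[0,0,0,0.14,0],[0,0,0,0.2,0],[0,0,0,0.25,0],[0,0,0,0.28,0]],
])

```text
t: 19.35
eef_pos: [489.5, -94.1, 150.5]
tcp_rot: [3.142, -0.0, 2.195]
ft_force: [-0.4, -0.3, -3.8]
opening: 0.16
grip_force: 30.0
```

Call:
step_hand([
  [[0,0,0,0.017,0],[0,0,0,0.026,0],[0,0,0,0.026,0],[0,0,0,0.026,0],[0,0,0,0.026,0]],
])

```text
t: 19.77
eef_pos: [489.6, -94.1, 150.5]
tcp_rot: [3.142, -0.0, 2.173]
ft_force: [-0.1, -0.1, -4.5]
opening: 0.164
grip_force: 30.0
```

Call:
step_hand([
  [[0,0,0,0,0],[0,0,0,0,0],[0,0,0,0,0],[0,0,0,0,0],[0,0,0,0,0]],
])

```text
t: 20.18
eef_pos: [489.6, -94.1, 150.5]
tcp_rot: [3.142, -0.0, 2.173]
ft_force: [-0.2, -0.2, -2.9]
opening: 0.165
grip_force: 30.0
```

```bash
python3 look.py; python3 - <<'E'
from tag import *
cv2.imwrite("pics/d3.png",np.hstack([cv2.resize(S["p"][100:280,220:460,::-1],(400,300),interpolation=2),cv2.resize(T["p"][100:280,220:460,::-1],(400,300),interpolation=2)]))
for n,D in(("scene",S),("top",T)):
    c=np.array([489.5,-94.]) 
    P,uv=cloud(n,D,c,110,70,125);d=P[:,:2]-c;h=np.hypot(*d.T);a=np.degrees(np.arctan2(d[:,1],d[:,0]))
    k=(h>76)&(h<92)&(abs(a-34.5)<25)&(P[:,2]>80)
    if k.sum(): print(n,k.sum(),P[k].mean(0),P[k].min(0),P[k].max(0),a[k].mean())
E
```

```text
20.2833 [489.5317325  -94.13420228 150.49024359] [ 3.14156676e+00 -8.11683946e-05  2.17282131e+00] [-3.22601576e-01  3.64763571e-01  1.91197932e+00  9.13829849e-05
  8.64898975e-01 -9.24685842e-01] [-0.50321082  0.89032549 -3.44942341] [-0.09260559 -0.01750886  0.01971483]
```

View pics/d3.png

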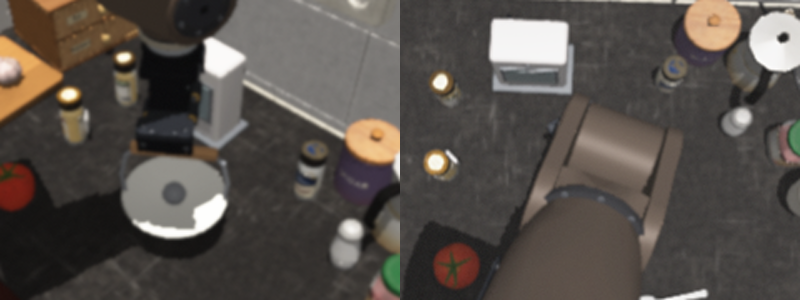

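```bash
python3 - <<'E'
from tag import *
c=np.array([489.5,-94.])
P,uv=cloud("scene",S,c,100,60,82);r=np.hypot(*(P[:,:2]-c).T);h=cv2.convexHull(P[(r>55)&(r<84),:2].astype(np.float32))[:,0]
Q=P[(r>72)&(r<82)];A=np.c_[Q[:,:2]-c,np.ones(len(Q))];print("rim plane",np.linalg.lstsq(A,Q[:,2],rcond=None)[0],len(Q))
P,uv=cloud("scene",S,c,40,78,98);print("ball top",len(P),P.mean(0),P.max(0))
import sys
print(order.job_done())
E
```

```text
rim plane [-0.  -0.  73.4] 392
ball top 128 [484.2 -98.3  86.9] [505.  -80.4  94.4]
the job is handed in; nothing more can be done
None
```

I handed the job in: the jar stands released with its tag within about 2° of squarely facing the window, and the dish is held level with the ball in its middle. The dish's tag is about 90 mm up and aimed at the window; that is worked out from the gripper pose, because the tag was hidden from both cameras at the end. The first jar turn left the tag about 11° off, so I regrasped it and corrected that before lifting the dish.

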